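# Lay the setting cylinder in the V-anvil and wedge the flap off its rails

### The job

Lay the upright steel setting cylinder on its side in the brass V-anvil on the steel flap and let go of it. Then grip the dark steel wedge and push it, nose first and flat on the drawer floor, under the flap's free edge until that edge has just lifted off its rails, about 3 mm and never more than 9 mm; finish while still gripping the wedge there, flat on the floor, with the flap resting on it and nothing but the wedge in the gripper's touch. Leave the micrometer, the grey case and the round indicator back where they lie.

Things in the scene. Friction and masses are not known exactly. Their poses are not given: they have to be found in the camera images.
- drawer: Shallow drawer set on the bench, fixed: brown cracked hardboard floor 500 x 1020 mm, its upper face 6 mm above the work surface (z = 0.006), sheet-steel rims 34 mm high. Everything stands on this floor. Origin: centre of its underside (z = 0).
- cradle (a point): Where the middle of the cylinder's axis belongs in the V-anvil, 43 mm above the drawer floor (z = 0.049) with the flap down. y: along the V, from the flap's free edge towards its hinge; x: along the hinge; z up. Anvil: two brass 90-degree V-yokes 8 mm thick, centred 30 mm to either side along y (52 mm clear between), 45 mm wide overall, V mouth 37 mm, tops 3 mm below this point.
- flap_edge (a point): Middle of the lower edge of the flap's free side: 60 mm from the cradle point in its -y and 35 mm below it, 8 mm above the drawer floor with the flap down; same axes. The wedge goes in under it along +y. The flap is a 120 x 120 x 3 mm steel plate, its upper face 32 mm below the cradle point; between the yokes a 4 mm thick brass strip lies on it.
- well: Fixed dark steel well frame under the flap: two side rails 12 mm wide and 8 mm high on which the flap lies, 96 mm clear between them, and a hinge rail at the back; open under the free edge, 8 mm high and 120 mm deep. Origin: on the drawer floor under the cradle point, axes as the cradle.
- flap (a joint): Hinge of the flap, rad: 0 lying on its rails, growing as the free edge rises; the hinge line is 120 mm from the free edge, so 1 mm of lift is 0.0083 rad. Swings freely; falls shut by its own weight. Flap and anvil about 0.4 kg.
- cylinder: Plain steel cylinder, diameter 30 mm, 100 mm long, about 0.3 kg, standing upright at the start. Origin: centre of its end face that is underneath at the start; z runs along its axis.
- cylinder_mid (a point): Middle of the cylinder's axis, 50 mm from either end; axes as cylinder.
- wedge: Dark steel wedge 110 mm long, 30 wide, about 0.2 kg, lying flat. Origin: centre of its underside; x to the thin nose at x = +55 mm, z up. The top rises straight from 3 mm thick at the nose to 19 mm at x = -25 mm (1 in 5). Behind, x = -55 to -25 mm, is the tang to grip: 20 mm wide in y, from 19 up to 46 mm above the floor (30 mm wide below that).
- micrometer: Worn nickel micrometer, about 130 x 40 mm and 17 mm high, lying on the drawer floor; bystander. Origin: at the centre of its frame's bow; x along the spindle to the thimble.
- wiggler_case: Flat grey plastic wiggler-set case, 55 x 95 x 23 mm, lying on the floor; bystander. Origin: centre of its underside.
- indicator_back: Round aluminium indicator back, diameter 56 mm, 6 mm thick with a lug up to 18 mm; bystander. Origin: centre of its underside.
Things that resemble listed ones, but are neither listed nor needed, are in the scene too. What is shaped like the wedge but green is not meant.

How it is judged (in metres and radians):
On the way, in this order (a step that is already met when the one before it is completed fails the run):
1. the cylinder lies on its side in the V-anvil, let go, with the flap still down on its rails (x of cylinder_mid in the frame of cradle between -0.006 and 0.006 m and y of cylinder_mid in the frame of cradle between -0.016 and 0.016 m and z of cylinder_mid in the frame of cradle between -0.005 and 0.005 m and angle between the z axis of cylinder and the y axis of cradle, either way round below 0.1 rad and contact force between each of the arm, the fingers and cylinder below 0.1 N and value of joint flap below 0.007 rad and linear speed of cylinder below 0.03 m/s), for 0.2 s.
2. the wedge, gripped and flat on the floor, has lifted the flap's free edge off the rails (value of joint flap between 0.01 and 0.05 rad and contact force between wedge and flap above 0.4 N and contact force between the fingers and wedge above 1 N and height (world z) of wedge below 0.009 m and angle between wedge's own z axis and vertical below 0.08 rad and contact force between each of the fingers, the arm and flap below 0.1 N), for 0.2 s.
At the end, for the whole second after the job is handed in: Flap edge 1.2 to 6 mm (0.010 to 0.050 rad) up, borne by the wedge, which the fingers hold at rest, flat, under 3 mm above the floor; robot off flap and cylinder; cylinder lying still in the V, middle within 16 mm along, 6 mm across, 5 mm in height; bystanders within 20 mm (all of step 2 and x of cylinder_mid in the frame of cradle between -0.006 and 0.006 m and y of cylinder_mid in the frame of cradle between -0.016 and 0.016 m and z of cylinder_mid in the frame of cradle between -0.005 and 0.005 m and angle between the z axis of cylinder and the y axis of cradle, either way round below 0.1 rad and contact force between each of the arm, the fingers and cylinder below 0.1 N and linear speed of each of cylinder, wedge below 0.03 m/s and distance of each of micrometer, wiggler_case, indicator_back from where it was at the start of the episode below 0.02 m); the arm keeps its last pose, push and grip.
It fails at once if the flap is lifted more than 9 mm at its free edge (value of joint flap above 0.08 rad).
It fails at once if the micrometer is disturbed (moved more than 20 mm) (distance of micrometer from where it was at the start of the episode above 0.02 m).
It fails at once if the grey case is disturbed (moved more than 20 mm) (distance of wiggler_case from where it was at the start of the episode above 0.02 m).
It fails at once if the indicator back is disturbed (moved more than 20 mm) (distance of indicator_back from where it was at the start of the episode above 0.02 m).
It also fails if it takes over 62 s, if anything falls off the work surface, if the arm or the gripper's body presses on something with over 40 N, if the wrist force passes 120 N, or if a joint passes its speed limit or range.

### The arm

A 6-joint arm with a two-finger parallel gripper is mounted at the origin on the work surface. World frame = base frame: x ahead of the robot, y to its left, z up, the work surface at z = 0. Lengths are in m, angles in degrees, forces in N, time in s.
With the tool pointing down it reaches from about 0.35 to 0.875 m from the base axis. Payload 4.2 kg.
Tool frame: the origin (TCP) lies at the centre of the arm's flange, where the gripper is bolted on; the fingertips stand 182 mm ahead of it and the grasp point (between the pads) lies 164 mm ahead of it (env.tip_extent is the distance from the TCP to the fingertips, in m); z points along the fingers, y is the line along which they close (so a half turn about z gives the same grasp; the last joint's range is limited). The gripper opens to 87 mm and grips with 3 to 60 N. Pads are 19 mm wide; open, the fingers measure 117 mm over their backs; the gripper's body (75 mm by 190 mm) begins 51 mm behind the grasp point.
Start: joints at [82.655, 22.042, 0.453, 0, -68.411, -14.817], TCP at [0.236, 0.579, 0.405] pointing down, gripper open.
Joint ranges: [-179.83, 179.83], [-69.29, 118.12], [-61.27, 80.66], [-181.25, 117.63], [-171.15, -9.14], [-177.46, 177.46]. Speed limits (degrees/s): [159.86, 159.86, 180, 180, 180, 180].

### API

Orientations are given as [roll, pitch, yaw] about the fixed x, y, z axes, in that order (R = Rz(yaw) Ry(pitch) Rx(roll)).
In Python, from rig import monitor, eyes, job_done, env gives the robot as it stands. The module is installed in compiled form; this text tells all that it offers.
- The arm moves only by the shell command python3 -m pendant 'ROWS'. ROWS is a JSON object whose one key "commands" holds one flat list of numbers, 7 for each row, row after row: the turn, a rotation vector about the tool's x, y, z in units of 5 degrees (1.0 is 5 degrees), then the shift along the tool's x, y, z in units of 40 mm (1.0 is 40 mm), then the finger opening in mm, from 0 to 87. In form: {"commands": [rx, ry, rz, tx, ty, tz, fingers, rx, ry, rz, tx, ty, tz, fingers, ...]}. A call has 1 to 10 rows; each row shifts and turns the commanded pose from where the row before left it, along the tool's axes as they then stand; what a row does not reach is not made up. A row lasts 1/12 s, in which the tool goes at most 41.7 mm and 7.16 degrees, less where a joint would pass 70% of its speed; a pose out of reach is approached as far as the arm can. A call is refused whole if a number of a shift passes 1 or a number of a turn 1, either way. A call with a gripper value outside its range is refused whole. The fingers move at their own pace and stop on an object; the grip force is fixed at half the most. Time passes only in rows, so rows that do not move let the fingers close. It gives the time, the measured TCP pose, the force, the opening and the grip force at its end, in the units of the state.
- monitor.read_state(): the state, without advancing time (a new reading comes with each control period).
- eyes.grab_frame(name): name is "scene" or "top"; returns (picture, depth): 400x640x3 uint8, red, green, blue; 400x640 float32, m along the optical axis (not along the pixel's ray), 0 where there is no reading.
- eyes.calibration(name): a dict with "camera_matrix" (3x3 intrinsics, pixels), "T" (4x4, takes a point from camera to world coordinates). Camera axes: x right, y down, z forward; pixel columns grow to the right and rows downward; lengths in m; the calibration is good to about 2 mm. A picture is of the moment at which its call begins. calibration takes no time and is no camera call.
- job_done(): hands the job in; it is judged then, once.
The state is a dict: "t": time; "joint_positions": joint angles; "dq": joint speeds; "tau": joint torques, N m; "tcp_pos": TCP position; "orientation": TCP orientation; "ft_force": force on the tool from outside, world axes, zero at the start; "torque": the same for the moment, N m; "gripper_width": finger opening in m; "finger_force": force on a finger pad.
Only numpy, scipy, OpenCV 4.12 (cv2) and the standard library are available. Lean on these libraries where they do the work, as an engineer would, in place of code of your own. Each camera call takes 0.05 s, during which the arm holds its last target. There are 200 camera calls.

## Working session

There is one attempt and no reset: what is moved stays moved. The work goes in short steps, Python scripts to look and compute and a shell command to move; the robot and the scene stay as the last step left them, time stands still between calls to the robot, and variables do not carry over. Pictures are saved under pics/ and viewed, at most 10 in all, crops included, and the job is handed in when it is done.

```bash
mkdir -p pics; cat > h.py <<'E'
import numpy as np, cv2
from rig import monitor, eyes, env
def grab(n):
    p,d=eyes.grab_frame(n); np.savez(f'{n}.npz',p=p,d=d); return p,d
def load(n):
    z=np.load(f'{n}.npz'); return z['p'],z['d']
def ray(n,uv):
    c=eyes.calibration(n);K=np.array(c['camera_matrix']);T=np.array(c['T'])
    uv=np.atleast_2d(np.array(uv,float));r=np.c_[uv,np.ones(len(uv))]@np.linalg.inv(K).T
    return T[:3,3],r@T[:3,:3].T
def plane(n,uv,z):
    o,r=ray(n,uv); return o+r*((z-o[2])/r[:,2])[:,None]
def cloud(n,d):
    v,u=np.mgrid[:400,:640]; o,r=ray(n,np.c_[u.ravel(),v.ravel()])
    return (o+r*d.reshape(-1,1)).reshape(400,640,3)
def proj(n,P):
    c=eyes.calibration(n);K=np.array(c['camera_matrix']);T=np.linalg.inv(np.array(c['T']))
    q=(np.atleast_2d(P)@T[:3,:3].T+T[:3,3])@K.T; return q[:,:2]/q[:,2:]
E
python3 - <<'E'
from h import *
for n in('scene','top'):
    p,d=grab(n); cv2.imwrite(f'pics/{n}0.png',p[:,:,::-1])
    c=eyes.calibration(n); print(n,np.round(c['T'],3).tolist(),np.round(c['camera_matrix'],1).tolist())
print(monitor.read_state(),env.tip_extent)
E
```

```text
scene [[0.774, 0.366, -0.516, 1.022], [0.633, -0.425, 0.648, -0.72], [0.018, -0.828, -0.561, 0.669], [0.0, 0.0, 0.0, 1.0]] [[446.9, 0.0, 312.2], [0.0, 446.9, 193.4], [0.0, 0.0, 1.0]]
top [[-0.029, -0.984, 0.178, 0.309], [-1.0, 0.027, -0.011, -0.044], [0.006, -0.178, -0.984, 1.066], [0.0, 0.0, 0.0, 1.0]] [[376.5, 0.0, 323.9], [0.0, 376.5, 200.7], [0.0, 0.0, 1.0]]
{'t': 0.1, 'joint_positions': array([ 8.26548319e+01,  2.20865375e+01,  3.87212018e-01, -2.61452148e-02,
       -6.84126348e+01, -1.48163118e+01]), 'dq': array([ 0.03963223, -0.09228528,  0.30954035,  0.16099865,  0.05537418,
        0.01246916]), 'tau': array([-3.60195645e-04, -3.91689920e+01,  1.87936985e+01,  4.23194245e+00,
        1.34946476e-02, -7.25040832e-05]), 'tcp_pos': array([0.23566158, 0.57866633, 0.40376187]), 'orientation': array([ 1.79885548e+02, -5.14633959e-03, -2.21711179e+01]), 'ft_force': array([-0.48592977, -0.22402178,  0.37160118]), 'torque': array([-0.02452428, -0.01421066,  0.02748024]), 'finger_force': 0.0, 'gripper_width': 0.08699435259114628} 0.1822
```

View pics/top0.png

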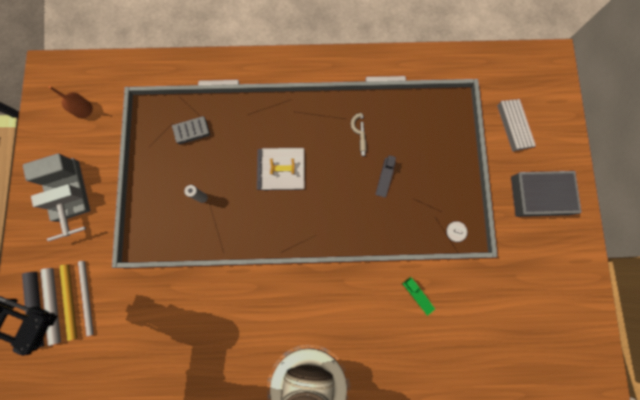

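View pics/scene0.png

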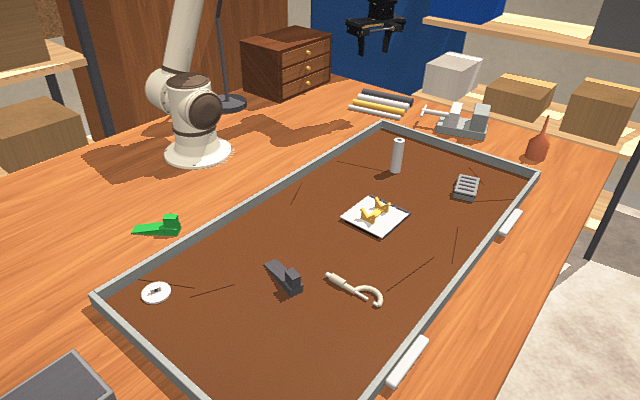

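Candidates in the top view:
- Cylinder: upright grey one at (191,190). The loose rods at (30–90,300) are lying outside the drawer and are not it.
- Wedge: dark one at (386,175). The green one at (419,296) is the decoy.
- Anvil: brass at (285,168) on the flap. The vise at (60,190) is not it.

The grey case is at (190,130), the micrometer at (361,133) and the indicator at (457,231). I choose the dark wedge and the upright cylinder, and check them in a crop.

```bash
python3 - <<'E'
from h import *
p,d=load('top'); s,ds=load('scene')
f=lambda im,x,y,w,h,k:cv2.resize(im[y:y+h,x:x+w],None,fx=k,fy=k,interpolation=cv2.INTER_CUBIC)
a=f(p,170,140,240,75,3.33); 
b=f(s,240,130,180,170,2.2)
b=np.hstack([b,np.zeros((b.shape[0],a.shape[1]-b.shape[1],3),np.uint8)])
cv2.imwrite('pics/crop.png',np.vstack([a,b])[:,:,::-1])
for n,dd in(('top',d),('scene',ds)):
    C=cloud(n,dd); 
    def reg(name,x,y,w,h,zmin):
        P=C[y:y+h,x:x+w].reshape(-1,3); P=P[P[:,2]>zmin]
        print(n,name,len(P),P.min(0).round(4),P.max(0).round(4),P.mean(0).round(4), 'zpct',np.percentile(P[:,2],[5,50,95]).round(4))
        return P
    if n=='top':
        reg('cyltop',175,175,45,45,.095); reg('cyl',175,175,45,45,.02); reg('flap',250,140,65,60,.011); reg('anvil',250,140,65,60,.025); 
        reg('wedge',365,145,45,60,.012); reg('tang',365,145,45,60,.035); print('floor',np.median(C[200:240,240:300,2]))
    else:
        reg('cyltop',380,130,35,50,.095); reg('cyl',380,130,35,50,.03);reg('flap',330,190,90,50,.012); reg('anvil',330,190,90,50,.028); reg('wedge',255,250,60,50,.012); reg('tang',255,250,60,50,.04)
E
```

```text
top cyltop 127 [ 0.3087 -0.0438  0.0951] [0.5348 0.3079 1.0662] [0.5094 0.2757 0.1506] zpct [0.0973 0.106  0.1114]
top cyl 236 [ 0.3087 -0.0438  0.0212] [0.5348 0.3079 1.0662] [0.5117 0.2795 0.1077] zpct [0.0288 0.0983 0.1094]
top flap 1914 [ 0.3087 -0.0438  0.011 ] [0.6822 0.152  1.0662] [0.5946 0.0678 0.0279] zpct [0.0136 0.0176 0.0324]
top anvil 123 [ 0.3087 -0.0438  0.0251] [0.6355 0.1237 1.0662] [0.5588 0.0486 0.1797] zpct [0.0266 0.0396 1.0662]
top wedge 406 [ 0.3087 -0.3074  0.0121] [ 0.6573 -0.0438  1.0662] [ 0.5655 -0.2286  0.0523] zpct [0.013  0.0219 0.0544]
top tang 104 [ 0.3087 -0.2557  0.0359] [ 0.6176 -0.0438  1.0662] [ 0.5715 -0.2237  0.148 ] zpct [0.0382 0.0521 1.0662]
floor 0.006212358367507886
scene cyltop 88 [ 0.504  -0.7205  0.0954] [1.0218 0.3018 0.669 ] [0.5665 0.194  0.1552] zpct [0.0964 0.1057 0.669 ]
scene cyl 317 [ 0.4402 -0.7205  0.03  ] [1.0218 0.5178 0.669 ] [0.5327 0.2639 0.0873] zpct [0.0324 0.0743 0.1079]
scene flap 1659 [ 0.533  -0.7205  0.012 ] [1.0218 0.1345 0.669 ] [0.6043 0.0502 0.0256] zpct [0.015  0.0177 0.038 ]
scene anvil 191 [ 0.5732 -0.7205  0.028 ] [1.0218 0.0941 0.669 ] [ 0.6289 -0.004   0.086 ] zpct [0.0288 0.0365 0.669 ]
scene wedge 652 [ 0.514  -0.7205  0.012 ] [ 1.0218 -0.2105  0.669 ] [ 0.5897 -0.2532  0.0389] zpct [0.0129 0.0239 0.0531]
scene tang 190 [ 0.5842 -0.7205  0.04  ] [ 1.0218 -0.233   0.669 ] [ 0.6244 -0.2747  0.0824] zpct [0.0418 0.0514 0.3927]
```

View pics/crop.png

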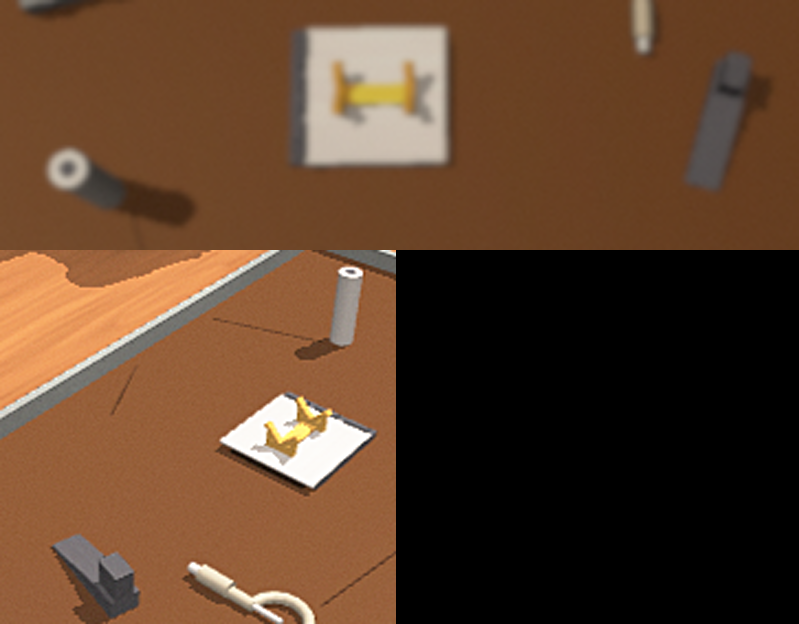

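The crop confirms it. The upright cylinder's top is at (191,190). The flap has a white top, its hinge rail is at the left (+y), and its free edge is at the right (−y). The dark wedge has its tang at the far end (390,160) and its nose at the near end (381,195). Now precise poses.

```bash
cat > meas.py <<'E'
from h import *
def rectw(n,mask,z):
    c=max(cv2.findContours(mask.astype(np.uint8),cv2.RETR_EXTERNAL,cv2.CHAIN_APPROX_NONE)[0],key=cv2.contourArea)[:,0]
    P=plane(n,c,z)[:,:2].astype(np.float32)
    (cx,cy),(w,h),a=cv2.minAreaRect(P*1000); return np.round([cx,cy,w,h,a],1)
def box(x,y,w,h):
    m=np.zeros((400,640),bool); m[y:y+h,x:x+w]=1; return m
if __name__=='__main__':
  B={'top':dict(f=box(240,135,80,65),c=box(175,175,45,45),w=box(365,145,45,60)),'scene':dict(f=box(330,185,90,60),c=box(380,130,35,50),w=box(255,250,60,55))}
  for n in('top','scene'):
    p,d=load(n);C=cloud(n,d);z=C[:,:,2];ok=d>0;b=B[n];hsv=cv2.cvtColor(p,cv2.COLOR_RGB2HSV);S,V=hsv[:,:,1],hsv[:,:,2]
    m=b['f']&(((S<70)&(V>130))|((hsv[:,:,0]>12)&(S>150)&(V>150))&ok&(z<.03)); print(n,'flap',rectw(n,m,.017))
    m=b['f']&(hsv[:,:,0]>12)&(S>120)&(V>140); P=C[m&ok&(z>.022)]; print(' brass',len(P),np.percentile(P,[2,50,98],axis=0).round(4).tolist())
    m=b['c']&ok&(z>.098)&(z<.2); print(' cyltop',rectw(n,m,.106),cv2.minEnclosingCircle((plane(n,np.argwhere(m)[:,::-1],.106)[:,:2]*1000).astype(np.float32)), np.median(C[m],0))
    m=b['c']&ok&(z>.02)&(z<.2); P=C[m]; print(' cylcent mean by z',[P[(P[:,2]>a)&(P[:,2]<a+.02)].mean(0).round(4).tolist() for a in(.02,.04,.06,.08)])
    m=b['w']&(S<80)&(V<130)&ok&(z>.0085)
    for lo,hi in((.0095,.0215),(.0485,.056)):
        Q=C[m&(z>lo)&(z<hi)]; print(' wedge',lo,len(Q),np.round(cv2.minAreaRect((Q[:,:2]*1000).astype(np.float32))[0],1),np.round(cv2.minAreaRect((Q[:,:2]*1000).astype(np.float32))[1:][0],1),cv2.minAreaRect((Q[:,:2]*1000).astype(np.float32))[2],Q.mean(0).round(4))
E
python3 meas.py
```

```text
top flap [597.   61.6 120.3 121.8  88.9]
 brass 105 [[0.5769, 0.0282, 0.0221], [0.5978, 0.0613, 0.0309], [0.6139, 0.0918, 0.048]]
 cyltop [519.8 291.9  29.8  28.9  65.5] ((519.3038330078125, 292.499267578125), 16.041763305664062) [0.5200928  0.29198135 0.10607888]
 cylcent mean by z [[0.514, 0.2843, 0.0301], [0.5143, 0.2839, 0.0508], [0.515, 0.284, 0.0697], [0.5146, 0.2838, 0.0905]]
 wedge 0.0095 220 [ 587.8 -228.3] [155.1  73.5] 11.176885604858398 [ 0.5464 -0.226   0.0157]
 wedge 0.0485 69 [ 601.  -243.9] [19.4 30.2] 74.1086196899414 [ 0.6003 -0.2439  0.0522]
scene flap [595.4  61.7 129.1 121.6  89.3]
 brass 214 [[0.5769, 0.0232, 0.0225], [0.5946, 0.0547, 0.0316], [0.6171, 0.0919, 0.046]]
 cyltop [521.4 283.8  27.4  39.2  30.6] ((521.4195556640625, 283.8053894042969), 21.275287628173828) [0.5205621  0.28489889 0.10570083]
 cylcent mean by z [[0.4896, 0.373, 0.0286], [0.5227, 0.2805, 0.05], [0.5231, 0.2809, 0.07], [0.5231, 0.2807, 0.0902]]
 wedge 0.0095 307 [ 563.6 -236.4] [ 30.2 110.3] 72.70438385009766 [ 0.5597 -0.2385  0.0152]
 wedge 0.0485 96 [ 600.2 -248. ] [20.2 31.7] 70.3369140625 [ 0.6012 -0.2479  0.0517]
```

```bash
cat > to.py <<'E'
# usage: to.py x y z (TCP mm target) tilt(about tool y, from down) yaw -> needed shift in present tool axes (units) and turn (units)
import sys; from h import *; from scipy.spatial.transform import Rotation as R
x,y,z,tilt,yaw=map(float,sys.argv[1:6]); s=monitor.read_state()
R0=R.from_euler('xyz',s['orientation'],degrees=True)
RT=R.from_euler('z',yaw,degrees=True)*R.from_euler('x',180,degrees=True)*R.from_euler('y',tilt,degrees=True)
d=R0.inv().apply(np.array([x,y,z])/1000-s['tcp_pos'])/.04
print('t',s['t'],'tcp',(s['tcp_pos']*1000).round(1),'rpy',s['orientation'].round(2),'q',s['joint_positions'].round(1),'w',round(s['gripper_width']*1000,1),'F',s['ft_force'].round(1),s['finger_force'])
print('shift units',d.round(3),'turn units',(np.degrees((R0.inv()*RT).as_rotvec())/5).round(3))
E
python3 -m pendant '{"commands":[0,0,0,0.56,0.45,0,87, 0,0,0,0.56,0.45,0,87, 0,0,0,0.56,0.45,0,87, 0,0,0,0.56,0.45,0,87, 0,0,0,0.56,0.45,0,87, 0,0,0,0.56,0.45,0,87, 0,0,0,0.56,0.45,0,87, 0,0,0,0.56,0.45,0,87, 0,0,0,0.56,0.45,0,87, 0,0,0,0.56,0.45,0,87]}' && python3 -m pendant '{"commands":[0,0,0,0.56,0.45,0,87, 0,0,0,0.56,0.45,0,87, 0,0,0,0.56,0.45,0,87, 0,0,0,0.56,0.45,0,87, 0,0,0,0.56,0.45,0,87, 0,0,0,0.56,0.45,0,87, 0,0,0,0.56,0.45,0,87, 0,0,0,0.56,0.45,0,87, 0,0,0,0.56,0.45,0,87, 0,0,0,0.56,0.45,0,87]}' && python3 -m pendant '{"commands":[0,0,1,0,0,0,87, 0,0,1,0,0,0,87, 0,0,1,0,0,0,87, 0,0,1,0,0,0,87, 0,0,1,0,0,0,87, 0,0,1,0,0,0,87, 0,0,1,0,0,0,87]}' && python3 -m pendant '{"commands":[0,0,1,0,0,0,87, 0,0,1,0,0,0,87, 0,0,1,0,0,0,87, 0,0,1,0,0,0,87, 0,0,1,0,0,0,87, 0,0,1,0,0,0,87, 0,0,0.6,0,0,0,87]}'
python3 to.py 519.5 76 210 -55 -90
```

```text
t: 0.93
tcp_pos: [0.3756, 0.3262, 0.4044]
orientation: [180.0, 0.0, -22.2]
ft_force: [0.1, 0.4, -0.6]
gripper_width: 0.087
finger_force: 0.0
t: 1.77
tcp_pos: [0.5152, 0.075, 0.4044]
orientation: [180.0, 0.0, -22.2]
ft_force: [0.2, 0.6, 1.1]
gripper_width: 0.0869
finger_force: 0.0
t: 2.35
tcp_pos: [0.5147, 0.0763, 0.4042]
orientation: [179.9, 0.0, -57.4]
ft_force: [-0.0, 1.1, 0.1]
gripper_width: 0.087
finger_force: 0.0
t: 2.93
tcp_pos: [0.5147, 0.0764, 0.4043]
orientation: [179.9, -0.0, -90.4]
ft_force: [-0.0, 0.1, 0.9]
gripper_width: 0.087
finger_force: 0.0
t 2.9333 tcp [514.7  76.4 404.3] rpy [ 1.7994e+02 -1.0000e-02 -9.0380e+01] q [ 26.3  11.9 -14.1  -0.  -64.1 -26.7] w 87.0 F [-0.   0.1  0.9] 0.0
shift units [ 0.007 -0.126  4.857] turn units [ -0.026 -11.003  -0.077]
```

```bash
python3 -m pendant '{"commands":[0,-1,0,0,-0.12,0,87, 0,-1,0,0,0,0,87, 0,-1,0,0,0,0,87, 0,-1,0,0,0,0,87, 0,-1,0,0,0,0,87, 0,-1,0,0,0,0,87]}' && python3 -m pendant '{"commands":[0,-1,0,0,0,0,87, 0,-1,0,0,0,0,87, 0,-1,0,0,0,0,87, 0,-1,0,0,0,0,87, 0,-1,0,0,0,0,87]}'
python3 to.py 519.5 76 210 -55 -90; python3 to.py 519.5 157.7 152 -55 -90
```

```text
t: 3.43
tcp_pos: [0.5195, 0.0766, 0.4046]
orientation: [180.0, 30.2, -90.1]
ft_force: [-1.2, 0.1, -0.4]
gripper_width: 0.0871
finger_force: 0.0
t: 3.85
tcp_pos: [0.5196, 0.0764, 0.4046]
orientation: [-180.0, 55.2, -90.2]
ft_force: [-0.6, 0.5, -1.1]
gripper_width: 0.0868
finger_force: 0.0
t 3.85 tcp [519.6  76.4 404.6] rpy [-180.     55.24  -90.16] q [  6.8  14.   -0.2 -57.1 -76.4   7.9] w 86.8 F [-0.6  0.5 -1.1] 0.0
shift units [4.004e+00 3.000e-03 2.766e+00] turn units [-0.027  0.049 -0.019]
t 3.85 tcp [519.6  76.4 404.6] rpy [-180.     55.24  -90.16] q [  6.8  14.   -0.2 -57.1 -76.4   7.9] w 86.8 F [-0.6  0.5 -1.1] 0.0
shift units [4.03  0.009 5.271] turn units [-0.027  0.049 -0.019]
```

```bash
python3 -m pendant '{"commands":[0,0,0,0.5,0,0,87, 0,0,0,0.5,0,0,87, 0,0,0,0.5,0,0,87, 0,0,0,0.5,0,0,87, 0,0,0,0.5,0,0,87, 0,0,0,0.5,0,0,87, 0,0,0,0.5,0,0,87, 0,0,0,0.52,0,0,87]}' && python3 -m pendant '{"commands":[0,0,0,0,0,0.55,87, 0,0,0,0,0,0.55,87, 0,0,0,0,0,0.55,87, 0,0,0,0,0,0.55,87, 0,0,0,0,0,0.55,87]}'
python3 to.py 519.5 157.7 152 -55 -90; python3 - <<'E'
from h import *
p,_=grab('scene'); t,_=grab('top')
a=cv2.resize(p[60:240,240:480],(800,600)); cv2.imwrite('pics/pre.png',a[:,:,::-1])
E
```

```text
t: 4.52
tcp_pos: [0.5192, -0.0164, 0.272]
orientation: [180.0, 55.0, -90.2]
ft_force: [-0.3, -0.1, -0.3]
gripper_width: 0.0868
finger_force: 0.0
t: 4.93
tcp_pos: [0.5194, 0.0749, 0.2089]
orientation: [179.9, 55.0, -90.3]
ft_force: [0.0, 0.3, 0.1]
gripper_width: 0.087
finger_force: 0.0
t 4.9333 tcp [519.4  74.9 208.9] rpy [179.91  54.98 -90.26] q [  4.9  29.   -9.5 -63.6 -65.6  31. ] w 87.0 F [0.  0.3 0.1] 0.0
shift units [-0.022  0.004  2.512] turn units [-0.025 -0.005 -0.03 ]
```

View pics/pre.png

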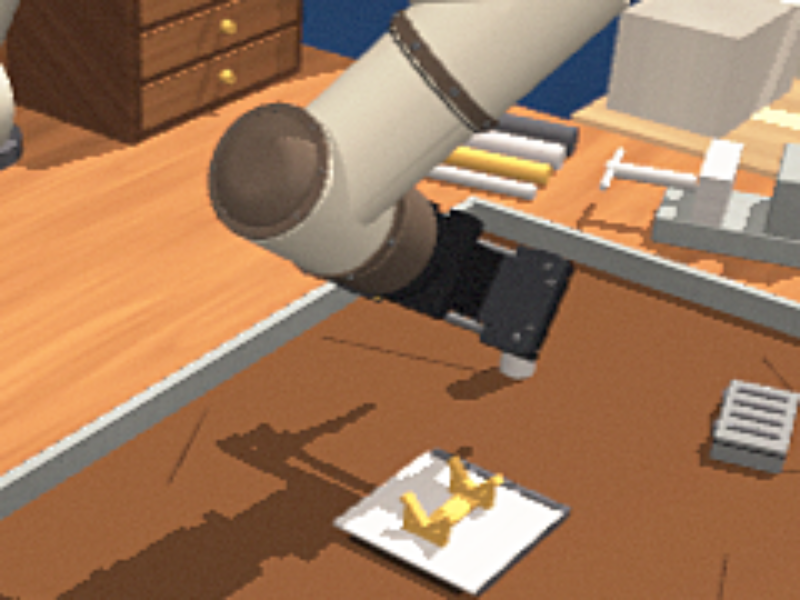

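The gripper's open fingers (530,290 in the crop) sit just ahead of the cylinder, whose foot is at (517,365), and the wrist is well clear of the floor. Advancing and closing.

```bash
python3 -m pendant '{"commands":[0,0,0,0,0,0.5,87, 0,0,0,0,0,0.5,87, 0,0,0,0,0,0.5,87, 0,0,0,0,0,0.5,87, 0,0,0,0,0,0.5,87, 0,0,0,0,0,0,87]}' && python3 to.py 519.5 157.7 152 -55 -90 && python3 -m pendant '{"commands":[0,0,0,0,0,0,20, 0,0,0,0,0,0,20, 0,0,0,0,0,0,20, 0,0,0,0,0,0,20, 0,0,0,0,0,0,20, 0,0,0,0,0,0,20, 0,0,0,0,0,0,20, 0,0,0,0,0,0,20, 0,0,0,0,0,0,20, 0,0,0,0,0,0,20]}'
```

```text
t: 5.53
tcp_pos: [0.5191, 0.1584, 0.1503]
orientation: [179.6, 55.0, -90.4]
ft_force: [0.4, -0.3, -0.4]
gripper_width: 0.087
finger_force: 0.0
t 5.5333 tcp [519.1 158.4 150.3] rpy [179.61  55.02 -90.4 ] q [ 12.2  34.9  -9.5 -70.1 -58.4  34.6] w 87.0 F [ 0.4 -0.3 -0.4] 0.0
shift units [-0.024 -0.009 -0.039] turn units [ 0.013  0.004 -0.046]
t: 6.37
tcp_pos: [0.5197, 0.1562, 0.1526]
orientation: [179.9, 55.0, -90.2]
ft_force: [-0.3, -0.2, 1.0]
gripper_width: 0.0293
finger_force: 29.9
```

```bash
python3 -m pendant '{"commands":[0,0,0,-0.5,0,-0.35,20, 0,0,0,-0.5,0,-0.35,20, 0,0,0,-0.5,0,-0.35,20, 0,0,0,-0.5,0,-0.35,20, 0,0,0,-0.5,0,-0.35,20, 0,0,0,-0.5,0,-0.35,20]}' && python3 -m pendant '{"commands":[0,1,0,0,0,0,20, 0,1,0,0,0,0,20, 0,1,0,0,0,0,20, 0,1,0,0,0,0,20, 0,1,0,0,0,0,20, 0,1,0,0,0,0,20, 0,1,0,0,0,0,20, 0,1,0,0,0,0,20, 0,1,0,0,0,0,20]}' && python3 -m pendant '{"commands":[0,1,0,0,0,0,20, 0,1,0,0,0,0,20, 0,1,0,0,0,0,20, 0,1,0,0,0,0,20, 0,1,0,0,0,0,20, 0,1,0,0,0,0,20, 0,1,0,0,0,0,20, 0,1,0,0,0,0,20, 0,1,0,0,0,0,20]}'
python3 to.py 596.5 157.5 243 35 -91
```

```text
t: 6.87
tcp_pos: [0.5194, 0.156, 0.2994]
orientation: [179.9, 54.9, -90.3]
ft_force: [0.7, 0.1, -3.0]
gripper_width: 0.0295
finger_force: 29.9
t: 7.62
tcp_pos: [0.5193, 0.1563, 0.2984]
orientation: [179.9, 9.7, -90.2]
ft_force: [-0.8, -1.4, -2.5]
gripper_width: 0.0293
finger_force: 29.9
t: 8.37
tcp_pos: [0.5195, 0.1562, 0.2984]
orientation: [180.0, -35.2, -90.1]
ft_force: [-0.5, 0.1, -3.3]
gripper_width: 0.0294
finger_force: 29.9
t 8.3667 tcp [519.5 156.2 298.4] rpy [179.95 -35.2  -90.14] q [ 37.8  23.4 -27.9  30.  -65.5 -57.1] w 29.4 F [-0.5  0.1 -3.3] 29.932128817308694
shift units [-0.829 -1.926  1.108] turn units [-0.089 -0.041  0.14 ]
```

```bash
python3 -m pendant '{"commands":[-0.09,-0.04,0.14,0,0,0,20, 0,0,0,-0.15,-0.38,0.2,20, 0,0,0,-0.17,-0.38,0.22,20, 0,0,0,-0.17,-0.38,0.22,20, 0,0,0,-0.17,-0.38,0.23,20, 0,0,0,-0.17,-0.38,0.23,20, 0,0,0,0,0,0,20]}'
python3 to.py 596.5 157 243 35 -91; python3 to.py 596.5 157 185 35 -91
python3 - <<'E'
from h import *
s,ds=grab('scene'); p,d=grab('top')
f=lambda im,x,y,w,h:cv2.resize(im[y:y+h,x:x+w],(400,400),interpolation=cv2.INTER_CUBIC)
cv2.imwrite('pics/hover.png',np.hstack([f(s,300,120,130,130),f(p,220,110,100,100)])[:,:,::-1])
C=cloud('scene',ds); m=(ds>0)&(C[:,:,2]>.07)&(abs(C[:,:,0]-.597)<.03)&(abs(C[:,:,1]-.06)<.075)
hsv=cv2.cvtColor(s,cv2.COLOR_RGB2HSV); m&=(hsv[:,:,2]>110)&(hsv[:,:,1]<60)
P=C[m]; print(len(P),np.percentile(P,[1,50,99],axis=0).round(4))
q=P-P.mean(0); print(P.mean(0),np.linalg.svd(q,full_matrices=False)[2][0])
E
```

```text
t: 8.95
tcp_pos: [0.5974, 0.1568, 0.2411]
orientation: [179.9, -34.6, -91.1]
ft_force: [0.1, -0.4, -2.9]
gripper_width: 0.0296
finger_force: 29.9
t 8.95 tcp [597.4 156.8 241.1] rpy [179.91 -34.64 -91.05] q [ 33.   33.1 -20.8  32.3 -61.5 -56.2] w 29.6 F [ 0.1 -0.4 -2.9] 29.93237887043506
shift units [ 0.023  0.023 -0.042] turn units [ 0.025  0.072 -0.009]
t 8.95 tcp [597.4 156.8 241.1] rpy [179.91 -34.64 -91.05] q [ 33.   33.1 -20.8  32.3 -61.5 -56.2] w 29.6 F [ 0.1 -0.4 -2.9] 29.93237887043506
shift units [-0.801  0.021  1.152] turn units [ 0.025  0.072 -0.009]
393 [[0.5793 0.0074 0.0926]
 [0.5982 0.0413 0.1168]
 [0.6126 0.1346 0.2673]]
[0.59742476 0.05168403 0.1349262 ] [ 2.84488712e-04 -5.90643092e-01 -8.06932870e-01]
```

View pics/hover.png

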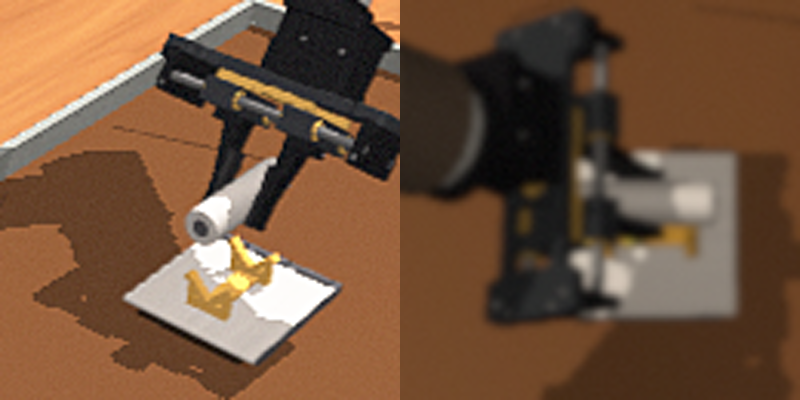

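Left view: the cylinder is held level over the anvil (end at (205,225), yokes at (205,295) and (255,265)). Right view: its free end is at (700,200). Checking its axis before lowering.

```bash
python3 - <<'E'
from h import *
for n in('scene','top'):
    s,ds=load(n);C=cloud(n,ds); hsv=cv2.cvtColor(s,cv2.COLOR_RGB2HSV)
    m=(ds>0)&(C[:,:,2]>.085)&(C[:,:,2]<.13)&(abs(C[:,:,0]-.597)<.02)&(C[:,:,1]>-.01)&(C[:,:,1]<.05)&(hsv[:,:,1]<60)&(hsv[:,:,2]>90)
    P=C[m]; print(n,len(P),np.percentile(P,[1,99],axis=0).round(4).tolist())
    for a in np.arange(.0,.05,.008):
        Q=P[(P[:,1]>a)&(P[:,1]<=a+.008)]
        if len(Q)>5: print(round(a,3),len(Q),'zmax',np.percentile(Q[:,2],97).round(4),'x',np.percentile(Q[:,0],[3,97]).round(4))
E
```

```text
scene 235 [[0.5808, 0.0069, 0.0914], [0.6094, 0.049, 0.12]]
0.0 7 zmax 0.1151 x [0.5908 0.6026]
0.008 95 zmax 0.1182 x [0.5812 0.6071]
0.016 32 zmax 0.1192 x [0.5878 0.6084]
0.024 35 zmax 0.1198 x [0.5863 0.6084]
0.032 28 zmax 0.1201 x [0.5871 0.6085]
0.04 30 zmax 0.1186 x [0.5898 0.6092]
0.048 8 zmax 0.1183 x [0.5854 0.6066]
top 155 [[0.5798, 0.0122, 0.107], [0.6061, 0.0491, 0.1232]]
0.008 22 zmax 0.1221 x [0.5797 0.6043]
0.016 32 zmax 0.1221 x [0.58   0.6045]
0.024 31 zmax 0.1219 x [0.5812 0.6057]
0.032 30 zmax 0.1231 x [0.5821 0.6058]
0.04 31 zmax 0.1216 x [0.5814 0.6053]
0.048 9 zmax 0.1206 x [0.5826 0.601 ]
```

```bash
python3 -m pendant '{"commands":[0,0.07,0,-0.15,-0.02,0.2,20, 0,0,0,-0.15,-0.02,0.22,20, 0,0,0,-0.15,0,0.22,20, 0,0,0,-0.15,0,0.22,20, 0,0,0,-0.11,0,0.17,20, 0,0,0,0,0,0,20]}' && python3 -m pendant '{"commands":[0,0,0,-0.018,0,0.026,20, 0,0,0,-0.018,0,0.026,20, 0,0,0,0,0,0,20, 0,0,0,0,0,0,20]}'; python3 to.py 598 157 185 35 -91
```

```text
t: 9.55
tcp_pos: [0.5967, 0.1561, 0.1915]
orientation: [179.8, -35.3, -90.9]
ft_force: [-0.3, -0.3, -3.1]
gripper_width: 0.0297
finger_force: 29.9
t: 9.88
tcp_pos: [0.5977, 0.1567, 0.1919]
orientation: [-179.9, -35.1, -91.0]
ft_force: [0.7, 0.2, -2.7]
gripper_width: 0.0294
finger_force: 29.9
t 9.8833 tcp [597.7 156.7 191.9] rpy [-179.91  -35.13  -91.04] q [ 32.6  36.7 -23.4  35.1 -56.6 -60.3] w 29.4 F [ 0.7  0.2 -2.7] 29.93250857340172
shift units [-0.106 -0.008  0.136] turn units [-0.014 -0.025 -0.007]
```

```bash
python3 -m pendant '{"commands":[0,0,0,-0.028,-0.02,0.041,20, 0,0,0,-0.028,0,0.041,20, 0,0,0,0,0,0,20]}' && python3 -m pendant '{"commands":[0,0,0,-0.014,0,0.02,20, 0,0,0,0,0,0,20]}'&& python3 -m pendant '{"commands":[0,0,0,-0.014,0,0.02,20, 0,0,0,0,0,0,20, 0,0,0,0,0,0,20]}'; python3 to.py 598 157 185 35 -91
```

```text
t: 10.13
tcp_pos: [0.5983, 0.1564, 0.1872]
orientation: [-180.0, -35.2, -91.0]
ft_force: [0.1, -0.6, -1.3]
gripper_width: 0.0292
finger_force: 29.9
t: 10.3
tcp_pos: [0.5983, 0.1564, 0.1864]
orientation: [-180.0, -35.2, -91.0]
ft_force: [-0.4, 1.0, -2.5]
gripper_width: 0.0294
finger_force: 29.9
t: 10.55
tcp_pos: [0.5983, 0.1565, 0.1859]
orientation: [-179.9, -35.2, -91.0]
ft_force: [-0.3, -0.6, 1.5]
gripper_width: 0.0292
finger_force: 29.9
t 10.55 tcp [598.3 156.5 185.9] rpy [-179.95  -35.18  -91.03] q [ 32.5  37.2 -23.6  35.4 -56.  -60.7] w 29.2 F [-0.3 -0.6  1.5] 29.893340324051678
shift units [-0.024  0.008  0.012] turn units [-0.007 -0.036 -0.004]
```

```bash
python3 -m pendant '{"commands":[0,0,0,0,0,0,40, 0,0,0,0,0,0,50, 0,0,0,0,0,0,60, 0,0,0,0,0,0,70, 0,0,0,0,0,0,70, 0,0,0,0,0,0,70]}' && python3 -m pendant '{"commands":[0,0,0,0.28,0,-0.41,70, 0,0,0,0.4,0,-0.57,70, 0,0,0,0.4,0,-0.57,70, 0,0,0,0.4,0,-0.57,70, 0,0,0,0.4,0,-0.57,70, 0,0,0,0.4,0,-0.57,70]}' && python3 -m pendant '{"commands":[0,-1,0,0,0,0,70, 0,-1,0,0,0,0,70, 0,-1,0,0,0,0,70, 0,-1,0,0,0,0,70, 0,-1,0,0,0,0,70, 0,-1,0,0,0,0,70, 0,-1,0,0,0,0,70]}'
python3 to.py 600.8 -246.5 330 0 -16.5
```

```text
t: 11.05
tcp_pos: [0.5984, 0.1565, 0.1856]
orientation: [-180.0, -35.1, -91.0]
ft_force: [0.6, 0.1, -0.0]
gripper_width: 0.0614
finger_force: 0.0
t: 11.55
tcp_pos: [0.598, 0.1569, 0.3461]
orientation: [-180.0, -35.1, -91.0]
ft_force: [0.1, 0.5, -0.3]
gripper_width: 0.0697
finger_force: 0.0
t: 12.13
tcp_pos: [0.598, 0.1571, 0.3447]
orientation: [-180.0, 0.1, -91.0]
ft_force: [0.6, -0.3, -1.0]
gripper_width: 0.0703
finger_force: 0.0
t 12.1333 tcp [598.  157.1 344.7] rpy [-1.7997e+02  9.0000e-02 -9.0970e+01] q [ 29.7  24.   -5.4  -0.1 -60.5 -30.6] w 70.3 F [ 0.6 -0.3 -1. ] 0.0
shift units [10.089 -0.24   0.352] turn units [-1.7000e-02  1.1000e-02 -1.4895e+01]
```

```bash
python3 -m pendant '{"commands":[0,0,0,0.7,0,0,70, 0,0,0,0.7,0,0,70, 0,0,0,0.7,0,0,70, 0,0,0,0.7,0,0,70, 0,0,0,0.7,0,0,70, 0,0,0,0.7,0,0,70, 0,0,0,0.7,0,0,70]}' && python3 -m pendant '{"commands":[0,0,0,0.7,0,0,70, 0,0,0,0.7,0,0,70, 0,0,0,0.7,0,0,70, 0,0,0,0.7,0,0,70, 0,0,0,0.7,0,0,70, 0,0,0,0.7,0,0,70, 0,0,0,0.7,-0.24,0,70]}' && python3 -m pendant '{"commands":[0,0,-1,0,0,0,70, 0,0,-1,0,0,0,70, 0,0,-1,0,0,0,70, 0,0,-1,0,0,0,70, 0,0,-1,0,0,0,70, 0,0,-1,0,0,0,70, 0,0,-1,0,0,0,70, 0,0,-1,0,0,0,70]}' && python3 -m pendant '{"commands":[0,0,-1,0,0,0,70, 0,0,-1,0,0,0,70, 0,0,-1,0,0,0,70, 0,0,-1,0,0,0,70, 0,0,-1,0,0,0,70, 0,0,-1,0,0,0,70, 0,0,-0.9,0,0,0,70, 0,0,0,0,0,0,70]}'
python3 to.py 600.8 -246.5 210 0 -16.5
python3 - <<'E'
from h import *
s,ds=grab('scene'); p,d=grab('top')
f=lambda im,x,y,w,h:cv2.resize(im[y:y+h,x:x+w],(400,400),interpolation=cv2.INTER_CUBIC)
cv2.imwrite('pics/rest.png',np.hstack([f(s,240,150,200,160),f(p,240,110,180,144)])[:,:,::-1])
for n,dd,im in(('scene',ds,s),('top',d,p)):
    C=cloud(n,dd); m=(dd>0)&(C[:,:,2]>.05)&(C[:,:,2]<.08)&(abs(C[:,:,0]-.597)<.03)&(abs(C[:,:,1]-.06)<.07)
    P=C[m]; print(n,len(P),np.percentile(P,[1,50,99],axis=0).round(4).tolist(),'rect',cv2.minAreaRect((P[:,:2]*1000).astype(np.float32)))
    m=(dd>0)&(C[:,:,2]>.0155)&(C[:,:,2]<.025)&(abs(C[:,:,0]-.597)<.07)&(abs(C[:,:,1]-.06)<.07); print(' flapz',C[m].mean(0))
    hsv=cv2.cvtColor(im,cv2.COLOR_RGB2HSV)
E
```

```text
t: 12.72
tcp_pos: [0.5945, -0.0403, 0.3452]
orientation: [-180.0, -0.1, -91.0]
ft_force: [0.3, -0.2, 0.2]
gripper_width: 0.07
finger_force: 0.0
t: 13.3
tcp_pos: [0.5998, -0.2364, 0.3459]
orientation: [180.0, -0.1, -91.0]
ft_force: [0.5, 0.7, 0.2]
gripper_width: 0.0698
finger_force: 0.0
t: 13.97
tcp_pos: [0.6009, -0.2351, 0.3455]
orientation: [179.9, -0.1, -50.8]
ft_force: [0.1, -0.3, -1.3]
gripper_width: 0.0699
finger_force: 0.0
t: 14.63
tcp_pos: [0.6009, -0.2351, 0.3455]
orientation: [179.9, -0.0, -16.4]
ft_force: [1.3, -0.3, 0.5]
gripper_width: 0.0703
finger_force: 0.0
t 14.6333 tcp [ 600.9 -235.1  345.5] rpy [ 1.7986e+02 -4.0000e-02 -1.6420e+01] q [ -7.   26.5  -1.4   0.2 -62.2  80.5] w 70.3 F [ 1.3 -0.3  0.5] 0.0
shift units [0.076 0.266 3.389] turn units [ 0.027 -0.007  0.015]
scene 369 [[0.5838, 0.0054, 0.0504], [0.6015, 0.0495, 0.061], [0.6113, 0.1065, 0.0658]] rect ((597.9693603515625, 57.599151611328125), (105.55734252929688, 28.509599685668945), 87.39972686767578)
 flapz [0.6044097  0.05288651 0.0177935 ]
top 326 [[0.5829, 0.0239, 0.0506], [0.5953, 0.0666, 0.0616], [0.6101, 0.1094, 0.0676]] rect ((596.5345458984375, 65.83666229248047), (89.15653991699219, 27.722702026367188), 88.66443634033203)
 flapz [0.59899949 0.08096349 0.0182172 ]
```

View pics/rest.png

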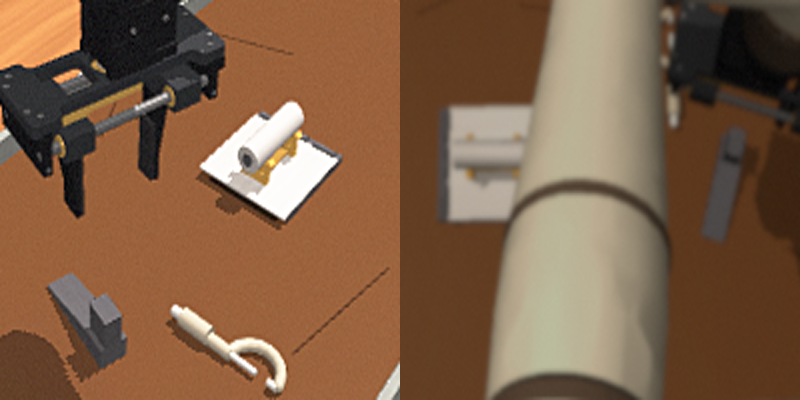

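The cylinder lies in the V (left view, end at (247,155)). Its measured axis height is about 0.050 m and its middle is at y≈0.058, with the flap flat. The wedge tang is at (105,310), unobstructed. Descending on the tang.

```bash
python3 -m pendant '{"commands":[0,0,0,0.07,0.24,0.3,45, 0,0,0,0,0,0.5,45, 0,0,0,0,0,0.5,45, 0,0,0,0,0,0.5,45, 0,0,0,0,0,0.5,45, 0,0,0,0,0,0.5,45, 0,0,0,0,0,0.3,45, 0,0,0,0,0,0.2,45, 0,0,0,0,0,0,45]}' && python3 to.py 600.8 -245.5 211 0 -16.5 && python3 -m pendant '{"commands":[0,0,0,0,0,0.08,45, 0,0,0,0,0,0,45]}' && python3 -m pendant '{"commands":[0,0,0,0,0,0,10, 0,0,0,0,0,0,10, 0,0,0,0,0,0,10, 0,0,0,0,0,0,10, 0,0,0,0,0,0,10, 0,0,0,0,0,0,10]}'; python3 to.py 600.8 -245.5 211 0 -16.5
```

```text
t: 15.48
tcp_pos: [0.6005, -0.2457, 0.2114]
orientation: [179.8, 0.2, -16.6]
ft_force: [0.8, -1.1, -0.4]
gripper_width: 0.0451
finger_force: 0.0
t 15.4833 tcp [ 600.5 -245.7  211.4] rpy [ 1.7984e+02  1.6000e-01 -1.6550e+01] q [ -8.   34.8  -8.6   0.2 -46.8  81.3] w 45.1 F [ 0.8 -1.1 -0.4] 0.0
shift units [ 0.006 -0.008  0.009] turn units [ 0.032  0.032 -0.011]
t: 15.65
tcp_pos: [0.6014, -0.2457, 0.2111]
orientation: [179.9, -0.1, -16.5]
ft_force: [-0.5, 0.3, 0.4]
gripper_width: 0.0451
finger_force: 0.0
t: 16.15
tcp_pos: [0.6012, -0.2454, 0.2109]
orientation: [179.9, -0.1, -16.5]
ft_force: [0.7, 1.4, 1.0]
gripper_width: 0.0197
finger_force: 29.9
t 16.15 tcp [ 601.2 -245.4  210.9] rpy [ 1.7987e+02 -1.1000e-01 -1.6490e+01] q [ -7.9  34.8  -8.6   0.2 -46.5  81.3] w 19.7 F [0.7 1.4 1. ] 29.90317455958575
shift units [-0.009  0.005 -0.001] turn units [ 0.027 -0.022  0.003]
```

```bash
python3 -m pendant '{"commands":[0,0,0,0,0,-0.3,10, 0,0,0,0,0,-0.4,10, 0,0,0,0,0,-0.4,10, 0,0,1,0,0,0,10, 0,0,1,0,0,0,10, 0,0,1,0,0,0,10, 0,0,1,0,0,0,10, 0,0,1,0,0,0,10, 0,0,1,0,0,0,10, 0,0,1,0,0,0,10]}' && python3 -m pendant '{"commands":[0,0,1,0,0,0,10, 0,0,1,0,0,0,10, 0,0,1,0,0,0,10, 0,0,1,0,0,0,10, 0,0,1,0,0,0,10, 0,0,1,0,0,0,10, 0,0,1,0,0,0,10, 0,0,0.9,0,0,0,10, 0,0,0,0,0,0,10]}'; python3 to.py 593.5 -130 225 0 -91
```

```text
t: 16.98
tcp_pos: [0.6008, -0.2453, 0.2547]
orientation: [179.9, -0.1, -51.8]
ft_force: [-0.1, -0.8, -2.8]
gripper_width: 0.0196
finger_force: 29.9
t: 17.73
tcp_pos: [0.6008, -0.2453, 0.2546]
orientation: [180.0, -0.1, -91.1]
ft_force: [0.3, -0.2, -2.8]
gripper_width: 0.0201
finger_force: 29.9
t 17.7333 tcp [ 600.8 -245.3  254.6] rpy [ 1.7998e+02 -1.3000e-01 -9.1080e+01] q [ -7.9  31.8  -6.6   0.2 -51.6   6.7] w 20.1 F [ 0.3 -0.2 -2.8] 29.904939327389002
shift units [-2.881  0.237  0.734] turn units [ 0.003 -0.027 -0.016]
```

Go to the lane, lower to just above the floor, and look.

```bash
python3 -m pendant '{"commands":[0,0,0,-0.4,0.03,0,10, 0,0,0,-0.5,0.04,0,10, 0,0,0,-0.5,0.04,0,10, 0,0,0,-0.5,0.04,0,10, 0,0,0,-0.5,0.04,0,10, 0,0,0,-0.48,0.04,0,10, 0,0,0,0,0,0.35,10, 0,0,0,0,0,0.35,10, 0,0,0,0,0,0.28,10, 0,0,0,0,0,0,10]}'; python3 to.py 593.5 -130 211 0 -91
python3 - <<'E'
from h import *
s,ds=grab('scene'); p,d=grab('top')
f=lambda im,x,y,w,h:cv2.resize(im[y:y+h,x:x+w],(400,400),interpolation=cv2.INTER_CUBIC)
cv2.imwrite('pics/lane.png',np.hstack([f(s,250,160,150,150),f(p,240,110,150,150)])[:,:,::-1])
C=cloud('scene',ds);hsv=cv2.cvtColor(s,cv2.COLOR_RGB2HSV)
m=(ds>0)&(C[:,:,2]>.0085)&(C[:,:,2]<.03)&(abs(C[:,:,0]-.595)<.04)&(C[:,:,1]>-.16)&(C[:,:,1]<-.01)&(hsv[:,:,1]<80)
P=C[m]; print(len(P),np.percentile(P,[1,50,99],axis=0).round(4).tolist())
Q=P[P[:,1]>-.1]; 
for a in np.arange(-.13,-.02,.01):
    q=P[(P[:,1]>a)&(P[:,1]<a+.01)]
    if len(q)>5: print(round(a,3),q[:,0].min().round(4),q[:,0].max().round(4),np.median(q[:,2]).round(4))
E
```

```text
t: 18.57
tcp_pos: [0.5928, -0.13, 0.2125]
orientation: [179.7, -0.1, -91.0]
ft_force: [-0.8, -0.4, -3.3]
gripper_width: 0.0197
finger_force: 29.9
t 18.5667 tcp [ 592.8 -130.   212.5] rpy [ 1.7971e+02 -1.3000e-01 -9.0960e+01] q [  2.9  31.5 -15.    0.2 -43.8  -4. ] w 19.7 F [-0.8 -0.4 -3.3] 29.903195584192872
shift units [-0.002 -0.019  0.037] turn units [ 0.059 -0.026  0.009]
266 [[0.5771, -0.1478, 0.0091], [0.6018, -0.1175, 0.0189], [0.6077, -0.0493, 0.0287]]
-0.13 0.6047 0.6073 0.0175
-0.12 0.6048 0.6073 0.0196
-0.11 0.5974 0.6078 0.0229
-0.1 0.5904 0.6082 0.0212
-0.09 0.5861 0.6076 0.0191
-0.08 0.5812 0.6077 0.0184
-0.06 0.5814 0.5941 0.0146
-0.05 0.5772 0.5893 0.0127
```

View pics/lane.png

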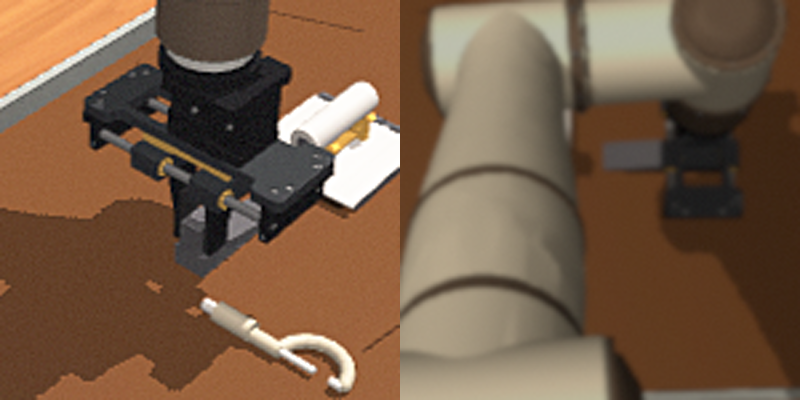

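The wedge is held nose-first towards the flap. In the right view, the nose is at crop (604,156), which is top pixel ≈(316.5,168.5). Lower to floor contact and locate the nose.

```bash
python3 -m pendant '{"commands":[0,0,0,0,0,0.03,10, 0,0,0,0,0,0,10, 0,0,0,0,0,0,10]}' && python3 -m pendant '{"commands":[0,0,0,0,0,0.02,10, 0,0,0,0,0,0,10, 0,0,0,0,0,0,10]}'; python3 to.py 593.5 -130 211 0 -91
python3 - <<'E'
from h import *
p,d=grab('top')
print(plane('top',[[316.5,168.5]],.01)); print(p[164:174:3,306:326].mean(2).astype(int))
E
```

```text
t: 18.92
tcp_pos: [0.5941, -0.1303, 0.2145]
orientation: [-179.9, -0.1, -91.0]
ft_force: [-1.0, -0.7, -2.4]
gripper_width: 0.0196
finger_force: 29.9
t: 19.17
tcp_pos: [0.5939, -0.1302, 0.2132]
orientation: [-180.0, -0.1, -91.0]
ft_force: [0.7, -1.1, -2.8]
gripper_width: 0.0202
finger_force: 29.9
t 19.1667 tcp [ 593.9 -130.2  213.2] rpy [-1.7996e+02 -1.5000e-01 -9.1000e+01] q [  2.9  31.5 -14.9   0.2 -43.6  -4.1] w 20.2 F [ 0.7 -1.1 -2.8] 29.903464866802096
shift units [-0.005  0.009  0.054] turn units [-0.009 -0.03   0.   ]
[[ 0.59529844 -0.03724479  0.01      ]]
[[53 60 61 63 61 61 62 62 63 67 72 76 78 78 78 78 78 78 78 79]
 [44 46 49 51 53 55 61 61 63 67 74 78 79 79 79 79 79 79 79 80]
 [42 42 42 42 41 46 52 57 64 67 74 78 78 79 80 80 79 79 78 79]
 [42 42 42 41 44 46 53 60 61 62 63 63 63 63 64 62 61 61 60 59]]
```

```bash
python3 -m pendant '{"commands":[0,0,0,0,0,0.03,10, 0,0,0,0,0,0,10, 0,0,0,0,0,0,10]}' && python3 -m pendant '{"commands":[0,0,0,0,0,0.02,10, 0,0,0,0,0,0,10, 0,0,0,0,0,0,10]}' && python3 -m pendant '{"commands":[0,0,0,0,0,0.01,10, 0,0,0,0,0,0,10, 0,0,0,0,0,0,10]}'
```

```text
t: 19.47
tcp_pos: [0.5938, -0.1301, 0.2117]
orientation: [-180.0, -0.2, -91.0]
ft_force: [0.3, 0.5, -3.3]
gripper_width: 0.0199
finger_force: 29.9
t: 19.72
tcp_pos: [0.594, -0.1301, 0.2111]
orientation: [-180.0, -0.1, -91.0]
ft_force: [0.4, 0.9, -2.6]
gripper_width: 0.0199
finger_force: 29.9
t: 19.97
tcp_pos: [0.594, -0.1301, 0.211]
orientation: [-179.9, -0.2, -91.0]
ft_force: [-0.5, -0.1, 0.0]
gripper_width: 0.0201
finger_force: 29.9
```

```bash
python3 -m pendant '{"commands":[0,0,0,0,0,0.01,10, 0,0,0,-0.15,0,0,10, 0,0,0,-0.2,0,0,10, 0,0,0,-0.2,0,0,10, 0,0,0,-0.2,0,0,10, 0,0,0,-0.2,0,0,10, 0,0,0,-0.2,0,0,10, 0,0,0,-0.15,0,0,10, 0,0,0,-0.1,0,0,10, 0,0,0,0,0,0,10]}'; python3 to.py 594.8 -54.5 211 0 -91
python3 - <<'E'
from h import *
s,ds=grab('scene'); p,d=grab('top')
f=lambda im,x,y,w,h:cv2.resize(im[y:y+h,x:x+w],(400,400),interpolation=cv2.INTER_CUBIC)
cv2.imwrite('pics/push.png',np.hstack([f(s,270,150,150,150),f(p,240,110,120,120)])[:,:,::-1])
E
```

```text
t: 20.8
tcp_pos: [0.5953, -0.0726, 0.2109]
orientation: [-179.9, -0.1, -90.9]
ft_force: [-0.2, 0.9, 6.3]
gripper_width: 0.0199
finger_force: 29.9
t 20.8 tcp [595.3 -72.6 210.9] rpy [-1.7987e+02 -1.5000e-01 -9.0890e+01] q [  8.5  31.  -16.3   0.2 -42.6  -9.6] w 19.9 F [-0.2  0.9  6.3] 29.90442931652069
shift units [-0.452  0.02  -0.003] turn units [-0.026 -0.029  0.023]
```

View pics/push.png

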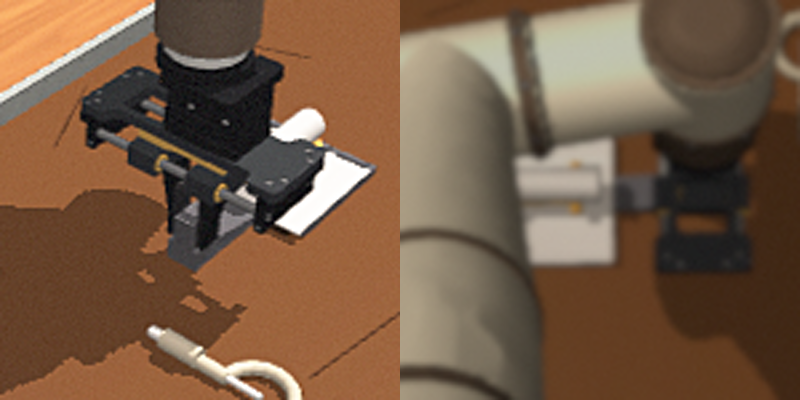

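The wedge nose has gone under the free edge (right view (617,195)) and the gripper is clear of the cylinder. Small pushes now, watching the force.

```bash
for i in 1; do python3 -m pendant '{"commands":[0,0,0,-0.05,0,0,10, 0,0,0,-0.05,0,0,10, 0,0,0,0,0,0,10]}'; python3 -m pendant '{"commands":[0,0,0,-0.05,0,0,10, 0,0,0,0,0,0,10]}';python3 -m pendant '{"commands":[0,0,0,-0.05,0,0,10, 0,0,0,0,0,0,10]}';python3 -m pendant '{"commands":[0,0,0,-0.05,0,0,10, 0,0,0,0,0,0,10]}';python3 -m pendant '{"commands":[0,0,0,-0.05,0,0,10, 0,0,0,0,0,0,10]}'; done
python3 to.py 594.8 -54.5 211 0 -91
cat > fl.py <<'E'
from h import *
s,ds=grab('scene'); p,d=grab('top')
for n,im,dd in(('scene',s,ds),('top',p,d)):
    C=cloud(n,dd);hsv=cv2.cvtColor(im,cv2.COLOR_RGB2HSV)
    m=(dd>0)&(C[:,:,2]>.012)&(C[:,:,2]<.028)&(abs(C[:,:,0]-.597)<.056)&(abs(C[:,:,0]-.597)>.025)&(C[:,:,1]>.005)&(C[:,:,1]<.118)&(hsv[:,:,1]<70)
    P=C[m]; k=np.polyfit(P[:,1],P[:,2],1); print(n,len(P),'flap z at edge',np.polyval(k,.001).round(4),'hinge',np.polyval(k,.121).round(4),'angle',-k[0])
    m=(dd>0)&(C[:,:,2]>.045)&(C[:,:,2]<.085)&(abs(C[:,:,0]-.597)<.025)&(C[:,:,1]>.0)&(C[:,:,1]<.13)
    P=C[m]; print(' cyl',len(P),np.percentile(P,[1,99],axis=0).round(4).tolist())
E
python3 fl.py
```

```text
t: 21.15
tcp_pos: [0.5953, -0.0692, 0.2109]
orientation: [-179.9, -0.2, -90.9]
ft_force: [-0.1, -2.9, 5.5]
gripper_width: 0.0197
finger_force: 29.9
t: 21.32
tcp_pos: [0.5953, -0.0678, 0.2109]
orientation: [-179.9, -0.2, -90.9]
ft_force: [0.2, -5.9, 6.1]
gripper_width: 0.0196
finger_force: 29.9
t: 21.48
tcp_pos: [0.5953, -0.0661, 0.2109]
orientation: [-179.9, -0.2, -90.9]
ft_force: [-0.2, -6.8, 6.1]
gripper_width: 0.0198
finger_force: 29.9
t: 21.65
tcp_pos: [0.5953, -0.0643, 0.2109]
orientation: [-179.9, -0.2, -90.9]
ft_force: [-0.4, -7.1, 6.2]
gripper_width: 0.0201
finger_force: 29.9
t: 21.82
tcp_pos: [0.5953, -0.0623, 0.2109]
orientation: [-179.9, -0.2, -90.9]
ft_force: [-0.3, -7.2, 5.7]
gripper_width: 0.0198
finger_force: 29.9
t 21.8167 tcp [595.3 -62.3 210.9] rpy [-179.93   -0.24  -90.93] q [  9.6  31.  -16.5   0.4 -42.5 -10.8] w 19.8 F [-0.3 -7.2  5.7] 29.926519263535738
shift units [-0.194  0.016 -0.004] turn units [-0.014 -0.049  0.014]
scene 284 flap z at edge 0.018 hinge 0.0179 angle 0.0007812994013432894
 cyl 124 [[0.5866, 0.0625, 0.0461], [0.6109, 0.1092, 0.0662]]
top 456 flap z at edge 0.0186 hinge 0.0171 angle 0.012298557835188788
 cyl 328 [[0.5826, 0.0107, 0.0455], [0.6169, 0.0906, 0.0669]]
```

Contact began at tang y≈−69.5, as the geometry predicts, so a 3 mm lift means tang y≈−54.5.

```bash
python3 -m pendant '{"commands":[0,0,0,-0.05,0,0,10, 0,0,0,-0.05,0,0,10, 0,0,0,-0.05,0,0,10, 0,0,0,-0.03,0,0,10, 0,0,0,0,0,0,10, 0,0,0,0,0,0,10, 0,0,0,0,0,0,10, 0,0,0,0,0,0,10]}'
python3 to.py 594.8 -54.5 211 0 -91; python3 fl.py; python3 - <<'E'
from h import *
s,_=load('scene');p,_=load('top')
f=lambda im,x,y,w,h:cv2.resize(im[y:y+h,x:x+w],(400,400),interpolation=cv2.INTER_CUBIC)
cv2.imwrite('pics/end.png',np.hstack([f(s,270,150,150,150),f(p,240,110,120,120)])[:,:,::-1])
E
```

```text
t: 22.58
tcp_pos: [0.5954, -0.0552, 0.2109]
orientation: [-179.9, -0.2, -90.9]
ft_force: [-0.4, -7.7, 6.7]
gripper_width: 0.0196
finger_force: 29.9
t 22.5833 tcp [595.4 -55.2 210.9] rpy [-179.95   -0.24  -90.94] q [ 10.3  30.9 -16.6   0.4 -42.5 -11.5] w 19.6 F [-0.4 -7.7  6.7] 29.927039220929146
shift units [-0.017  0.014 -0.004] turn units [-0.011 -0.048  0.012]
scene 264 flap z at edge 0.0196 hinge 0.0176 angle 0.016660241950444486
 cyl 98 [[0.5871, 0.0667, 0.0484], [0.6114, 0.1072, 0.0672]]
top 505 flap z at edge 0.0202 hinge 0.0167 angle 0.029163832760422836
 cyl 369 [[0.5771, 0.0112, 0.0453], [0.6164, 0.0996, 0.0688]]
```

View pics/end.png

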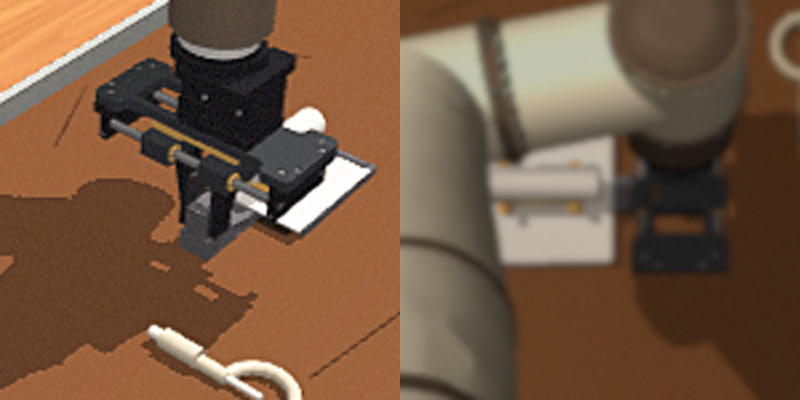

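The wedge is under the edge with the flap slightly raised (about 0.025 rad). The cylinder is in the V at (545,180) in the right view, the gripper is clear of it, and the micrometer has not moved.

```bash
python3 -c "
from rig import job_done; print(job_done())"
```

```text
the job is handed in; nothing more can be done
None
```

The job is handed in with no verdict shown: by my measurements the cylinder lies released in the V-anvil, and the gripped dark wedge, flat on the floor, holds the flap edge about 3 mm up.

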